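Stand the phone up on its desk stand

ROBOT

A 6-joint arm with a two-finger parallel gripper is mounted at the origin on the work surface. World frame = base frame: x ahead of the robot, y to its left, z up, the work surface at z = 0. Lengths are in m, angles in rad, forces in N, time in s.
With the tool pointing down it reaches from about 0.35 to 0.775 m from the base axis. Payload 5.5 kg.
Tool frame: the origin (TCP) lies at the very end of the fingers, on their centre line; the grasp point (between the pads) lies 19 mm behind it (env.grip_point_offset is the distance from the TCP to the grasp point, in m); z points along the fingers, y is the line along which they close (so a half turn about z gives the same grasp; the last joint's range is limited). The gripper opens to 85 mm and grips with 20 to 120 N. Pads are 22 mm wide; open, the fingers measure 114 mm over their backs; the gripper's body (76 mm by 85 mm) begins 54 mm behind the grasp point. The pads swing forward as they close: fully open they stand 13 mm farther back than shut.
Start: joints at [1.042, 0.313, 0.046, 1.304, 0, 1.431], TCP at [0.218, 0.532, 0.231] pointing down, gripper open.
Joint ranges: [-2.76, 2.76], [-0.86, 1.69], [-1.03, 1.26], [-2.2, 2.34], [-1.47, 1.5], [-3.14, 3.14]. Speed limits (rad/s): [2.57, 2.57, 3.14, 3.14, 3.14, 3.14].

INTERFACE

Orientations are given as a unit quaternion [w, x, y, z].
In Python, from workcell import sensors, imaging, workorder, env gives the robot as it stands.
- The arm moves only by the shell command python3 -m handwheel 'ROWS' [FORCE]. ROWS is JSON, a list of rows, each a list of 5 numbers: the shift along the tool's x, y, z in mm, then the turn about the tool's z in rad, then the opening, from 0 (shut) to 1 (fully open). A call has 1 to 8 rows; each row is the pose to reach, as a shift and turn from the pose commanded when the call began, along the tool's axes at that moment; what a row does not reach only later rows make up. A row lasts 1/10 s, in which the tool goes at most 50 mm and 8.59 degrees, less where a joint would pass 70% of its speed; a pose out of reach is approached as far as the arm can. A call with a gripper value outside its range is refused whole. The fingers move at their own pace and stop on an object; FORCE is the grip in N (left out, the last holds). Time passes only in rows, so rows that repeat a pose let the fingers close. It gives the time, the measured TCP pose, the force, the opening and the grip force at its end, in the units of the state.
- sensors.get_state(): the state, without advancing time (a new reading comes with each control period).
- imaging.read_camera(name): name is "scene" or "top" or "wrist"; returns a dict with "color" (384x512x3 uint8, blue, green, red), "z_map" (384x512 float32, m along the optical axis (not along the pixel's ray), 0 where there is no reading), "fx", "fy", "cx", "cy" (pixels), "xyz" and "rotation" of the camera in the world. Camera axes: x right, y down, z forward; pixel columns grow to the right and rows downward; lengths in m; the calibration is good to about 2 mm. The wrist camera is an equidistant fisheye: a pixel r from the principal point sees the ray r / f radians off the axis. A picture is of the moment at which its call begins.
- workorder.hand_in(): hands the job in; it is judged then, once.
The state is a dict: "clock": time; "joint_pos": joint angles; "qvel": joint speeds; "tau": joint torques, N m; "tcp_pos": TCP position; "orientation": TCP orientation; "wrist_force": force on the tool from outside, world axes, zero at the start; "ft_torque": the same for the moment, N m; "finger_gap": finger opening in m; "grip_force": force on a finger pad.
Only numpy, scipy, OpenCV 4.12 (cv2) and the standard library are available. Lean on these libraries where they do the work, as an engineer would, in place of code of your own. Each camera call takes 0.05 s, during which the arm holds its last target. There are 200 camera calls.

TASK

Take the phone in the orange case out of the charging dock and set it upright on the aluminium phone stand, screen facing out from the stand, its lower end resting on both hooks, its back flat against the sloping backrest and roughly centred side to side. Lower it onto the hooks before you let go, do not shove the stand about, and leave the navy phone and the white power bank in the dock.

Things in the scene. Friction and masses are not known exactly. Their poses are not given: they have to be found in the camera images.
- phone_mid (a point): centre of the phone in the orange case, a rigid slab 11 mm thick, 76 wide, 160 tall, 220 g: black screen on one broad face, orange case with camera patch on the other. Phone axes: x straight out of the screen, y across its width, z to its upper end. At the start it stands loose and upright in a dock slot, lower end 20 mm, upper end 180 mm above the desk
- phone_screen (a point): middle of the phone's screen (5.5 mm from phone_mid along the phone's x); same axes
- phone_top (a point): middle of the phone's upper end (80 mm from phone_mid along the phone's z); same axes
- cradle: sloping part of the phone stand, rigid with it. Origin: middle of the inner corner where the backrest's front face meets the hooks' ledges, 50 mm above the desk. x straight out of the backrest (outwards and 25 degrees up), y along the corner, z up the slope. A phone properly set down has its centre at x 5.5, y 0, z 80 mm here, its axes parallel to these
- cradle_hooks (a point): the same corner point as the cradle's origin. Two hooks, each 18 mm wide, 24 mm either side of the middle; their flat ledges stand square to the backrest, 18 mm deep, ended by upturned lips 9 mm high
- cradle_top (a point): middle of the upper edge of the backrest's front face, 100 mm up the slope from the hooks: aluminium plate 70 mm wide, 4 mm thick, leaning back 25 degrees from upright. The upper 60 mm of a phone on the stand rise clear above it, front and back
- stand: the whole aluminium phone stand, about 0.6 kg, loose on the desk: base plate 120 x 100 x 8 mm, post and knuckle behind the cradle. Origin: centre of the underside of the base; x to the front, the way the cradle faces (roughly away from the robot, to the chair), z up
- dock: white charging dock, fixed, 110 (its x) by 194 mm (its y); origin at the centre of its underside, z up. Five open-ended slots 34 mm apart along y, each 15 mm wide, running along x; floors 20 mm up, dividers up to 75 mm. Orange phone, navy phone and power bank stand in the first, third and fifth slots in any order, screens towards the dock's y
- spare_mid (a point): centre of the navy phone, 10 x 72 x 150 mm, that stands in the dock and stays there; upper end 170 mm above the desk
- bank_mid (a point): centre of the white power bank, 12 x 70 x 140 mm, that stands in the dock and stays there; upper end 160 mm above the desk
Not all that is in view belongs to the job. What is meant by the part that bears phone_mid is not pink, and is the smaller of those in its own colour. Leave any turquoise look-alike of the stand alone.

How it is judged:
By the outcome, as a careful person would: the job done as asked, in the order asked, and still so for the second after the job is handed in, with the robot touching nothing.
It also fails if it takes over 43 s, if anything falls off the work surface, if the arm or the gripper's body presses on something with over 40 N, if the wrist force passes 120 N, or if a joint passes its speed limit or range.

## Working session

There is one attempt and no reset: what is moved stays moved. The work goes in short steps, Python scripts to look and compute and a shell command to move; the robot and the scene stay as the last step left them, time stands still between calls to the robot, and variables do not carry over. Pictures are saved under pics/ and viewed, at most 10 in all, crops included, and the job is handed in when it is done.

```bash
ls; mkdir -p pics; python3 - <<'E'
from workcell import sensors, imaging, env
import cv2,numpy as np
a=imaging.read_camera("scene");b=imaging.read_camera("top")
for n,c in(("s",a),("t",b)):
    np.savez(f"pics/{n}0.npz",**c); cv2.imwrite(f"pics/{n}0.png",c["color"])
    print(c["xyz"],np.round(c["rotation"],3).tolist(),c["fx"],c["cx"],c["cy"])
cv2.imwrite("pics/both0.png",cv2.resize(np.vstack([a["color"],b["color"]]),(400*1,600)))
s=sensors.get_state();print(s["clock"],s["tcp_pos"],s["orientation"])
E
```

```text
pics
[1.01046854 0.43201556 0.95277032] [-0.155, 0.409, 0.844, -0.31] 460.98196287001775 258.78970614172215 192.73231268301222
[0.36625977 0.01114205 1.20851738] [-0.016, 0.711, -0.702, 0.035] 468.9037353150002 253.28547098699596 200.2378461703081
0.1 [0.21775808 0.53169614 0.23048321] [-2.60748209e-04  1.93180992e-01  9.81162803e-01 -7.68862390e-04]
```

View pics/s0.png

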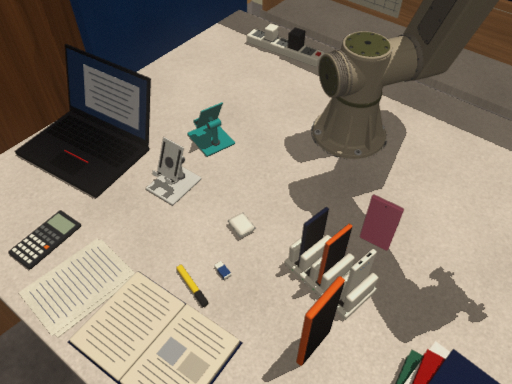

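View pics/t0.png

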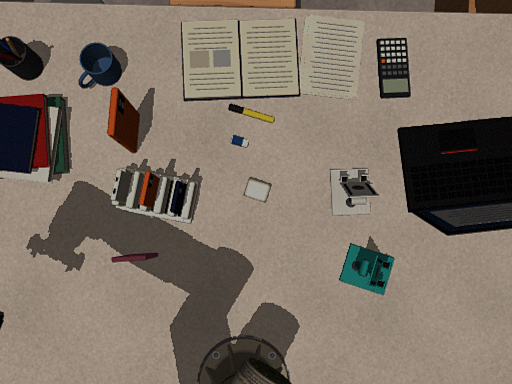

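The scene view shows the dock with its three items near (335,260), a second orange slab at (320,320) and a pink one at (382,222). The aluminium stand is at (172,170) and the turquoise look-alike at (210,130). In the top view the dock is at (158,192), the other orange slab at (122,120) and the stand at (350,190).

```bash
cat > h.py <<'E'
import numpy as np,cv2
from scipy.spatial.transform import Rotation as R
def load(n): 
    return dict(np.load(f"pics/{n}.npz"))
def rot(c):
    q=np.asarray(c["rotation"]); return q if q.shape==(3,3) else R.from_quat(q[[1,2,3,0]]).as_matrix()
def cloud(c):
    v,u=np.mgrid[:384,:512]; z=c["z_map"]
    p=np.stack([(u-c["cx"])/c["fx"]*z,(v-c["cy"])/c["fy"]*z,z],-1)@rot(c).T+c["xyz"]
    p[z==0]=np.nan; return p
def ray(c,u,v,h):
    d=rot(c)@np.array([(u-c["cx"])/c["fx"],(v-c["cy"])/c["fy"],1]); return c["xyz"]+d*(h-c["xyz"][2])/d[2]
E
python3 - <<'E'
from h import *
np.set_printoptions(precision=4,suppress=True)
for n in("s0","t0"):
    c=load(n);P=cloud(c);hsv=cv2.cvtColor(c["color"],cv2.COLOR_BGR2HSV)
    m=cv2.inRange(hsv,(3,170,90),(18,255,255))
    k,l,st,_=cv2.connectedComponentsWithStats(m)
    for i in range(1,k):
        if st[i,4]<40: continue
        p=P[l==i];p=p[~np.isnan(p[:,0])]
        print(n,"orange",st[i],p.min(0),p.max(0),np.median(p,0))
        top=p[p[:,2]>p[:,2].max()-.008]
        r=cv2.minAreaRect((top[:,:2]*1000).astype(np.float32));print("  top rect mm",r)
    # tall things and dock region
    for nm,(x0,x1,y0,y1) in {"dock":(.15,.5,.1,.4),"stand":(.2,.6,-.4,-.1)}.items():
        s=(P[...,0]>x0)&(P[...,0]<x1)&(P[...,1]>y0)&(P[...,1]<y1)
        for lo,hi in((.003,.015),(.06,.09),(.1,.15),(.15,.164),(.164,.175),(.175,.2)):
            t=P[s&(P[...,2]>lo)&(P[...,2]<hi)]
            if len(t)>8: print(n,nm,lo,hi,len(t),t.min(0)[:2],t.max(0)[:2],cv2.minAreaRect((t[:,:2]*1000).astype(np.float32)))
s=load("s0")["color"];t=load("t0")["color"]
a=cv2.resize(s[190:370,270:410],None,fx=2.8,fy=2.8,interpolation=2);b=cv2.resize(s[130:210,140:210],None,fx=5,fy=5,interpolation=2)
d=cv2.resize(t[155:225,105:205],None,fx=4,fy=4,interpolation=2);e=cv2.resize(t[160:225,320:390],None,fx=4,fy=4,interpolation=2)
im=np.zeros((790,800,3),np.uint8)
for g,y,x in((a,0,0),(b,0,400),(d,506,0),(e,506,405)): im[y:y+g.shape[0],x:x+g.shape[1]]=g[:790-y,:800-x]
cv2.imwrite("pics/crop1.png",cv2.resize(im,(600,592)))
E
```

```text
s0 orange [318 224  34  60 289] [0.4344 0.2159 0.0231] [0.5103 0.2359 0.1815] [0.5029 0.2226 0.1754]
  top rect mm ((471.49407958984375, 225.53509521484375), (10.416828155517578, 74.96714782714844), 80.79389953613281)
s0 orange [297 276  48  89 744] [0.5775 0.2803 0.0063] [0.6826 0.2983 0.223 ] [0.6659 0.2891 0.2178]
  top rect mm ((629.566162109375, 289.24884033203125), (14.08703899383545, 103.8936538696289), 86.95134735107422)
s0 dock 0.003 0.015 231 [0.1503 0.1002] [0.4984 0.4   ] ((324.3680419921875, 250.09552001953125), (348.0829162597656, 299.77557373046875), 0.013405396603047848)
s0 dock 0.06 0.09 1518 [0.3103 0.1256] [0.4999 0.3252] ((405.2186279296875, 225.23391723632812), (189.4423065185547, 199.7098846435547), 0.162074476480484)
s0 dock 0.1 0.15 1138 [0.3073 0.1481] [0.4999 0.3036] ((403.6676025390625, 225.7794189453125), (192.46401977539062, 155.58985900878906), 0.07650179415941238)
s0 dock 0.15 0.164 510 [0.307  0.1491] [0.5    0.3036] ((400.1844482421875, 236.02369689941406), (147.4480438232422, 200.52406311035156), 81.79960632324219)
s0 dock 0.164 0.175 190 [0.4205 0.1
[... 1920 characters left out ...]
.6728057861328, 212.29762268066406), 50.98439407348633)
t0 dock 0.175 0.2 169 [0.4296 0.212 ] [0.4983 0.2344] ((464.08441162109375, 223.44688415527344), (12.36220645904541, 70.44837951660156), 80.38534545898438)
t0 stand 0.003 0.015 4620 [ 0.2    -0.3999] [ 0.5997 -0.1   ] ((399.8352966308594, -249.9614715576172), (399.7227478027344, 299.7645263671875), 0.017494408413767815)
t0 stand 0.06 0.09 408 [ 0.2393 -0.3588] [ 0.5185 -0.2352] ((380.0373229980469, -299.1415710449219), (291.55572509765625, 89.04117584228516), 9.928973197937012)
t0 stand 0.1 0.15 394 [ 0.2504 -0.3169] [ 0.4775 -0.2357] ((363.84393310546875, -277.8605651855469), (229.35955810546875, 69.75959014892578), 3.8904623985290527)
```

View pics/crop1.png

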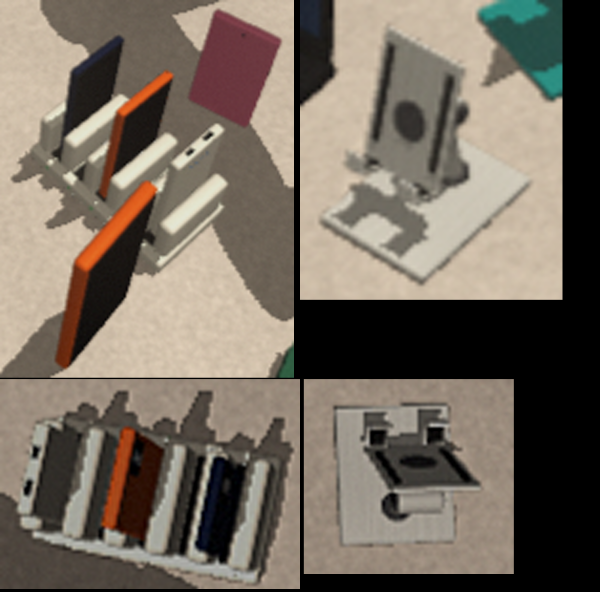

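Crop: the orange phone stands in the middle slot with its black screen facing +y, and its case back faces the navy phone (-y side). The stand's backrest faces +x, with its hooks at the front. The orange slab outside the dock is larger (104 mm against 75), so it is the decoy. Next I'll measure the stand.

```bash
cat >> h.py <<'E'
def stand(names):
    for n in names:
        c=load(n);P=cloud(c);hsv=cv2.cvtColor(c["color"],cv2.COLOR_BGR2HSV)
        s=(P[...,0]>.33)&(P[...,0]<.52)&(P[...,1]>-.37)&(P[...,1]<-.18)
        b=P[s&(P[...,2]>.005)&(P[...,2]<.012)&(hsv[...,1]<35)]
        r=cv2.minAreaRect((b[:,:2]*1000).astype(np.float32)); print(n,"base",len(b),r)
        t=P[s&(P[...,2]>.065)&(P[...,2]<.138)]
        # backrest plane by RANSAC near normal tilt 25
        rng=np.random.default_rng(0);best=None
        for _ in range(500):
            q=t[rng.choice(len(t),3,False)];nn=np.cross(q[1]-q[0],q[2]-q[0]);l=np.linalg.norm(nn)
            if l<1e-6: continue
            nn/=l; nn*=np.sign(nn[0]); 
            if abs(nn[2]-.42)>.12: continue
            k=abs((t-q[0])@nn)<.0025
            if best is None or k.sum()>best.sum(): best=k
        f=t[best];m=f.mean(0);nn=np.linalg.svd(f-m)[2][2];nn*=np.sign(nn[0])
        print(" plane",len(f),"normal",nn.round(3),"yaw",np.degrees(np.arctan2(nn[1],nn[0])).round(1),"tilt",np.degrees(np.arcsin(nn[2])).round(1))
        yy=np.cross([0,0,1],nn);yy/=np.linalg.norm(yy);zz=np.cross(nn,yy)
        w=(f-m)@yy;h=(f-m)@zz
        lo,hi=np.percentile(w,[1,99]);print(" width",hi-lo,"top z",f[:,2].max(),"h",h.min(),h.max())
        cen=m+yy*(lo+hi)/2; org=cen+zz*(.05-cen[2])/zz[2]; print(" cradle org",org,"top",org+zz*.1)
E
python3 - <<'E'
from h import *
np.set_printoptions(precision=4,suppress=True)
stand(["s0","t0"])
E
```

```text
s0 base 524 ((473.10467529296875, -266.7388610839844), (95.27244567871094, 98.88683319091797), 1.9389535188674927)
 plane 529 normal [0.901 0.046 0.43 ] yaw 2.9 tilt 25.5
 width 0.06893449767119825 top z 0.13798464458479742 h -0.04140829107291058 0.03998140740033362
 cradle org [ 0.5051 -0.2681  0.05  ] top [ 0.4621 -0.2702  0.1403]
t0 base 733 ((471.3566589355469, -270.99432373046875), (101.37197875976562, 99.40521240234375), 3.1198925971984863)
 plane 350 normal [0.901 0.045 0.431] yaw 2.9 tilt 25.5
 width 0.06855136653066513 top z 0.1379937868019674 h -0.04285165929579767 0.0395759807281176
 cradle org [ 0.5006 -0.2689  0.05  ] top [ 0.4576 -0.2711  0.1403]
```

```bash
python3 -m handwheel '[[0,0,-60,0.14,1],[0,0,-110,0.29,1],[0,0,-110,0.44,1],[0,0,-110,0.59,1],[0,0,-110,0.74,1],[0,0,-110,0.89,1],[0,0,-110,1.04,1],[0,0,-110,1.19,1]]' 20
```

```text
clock: 0.9
tcp_pos: [0.2179, 0.5319, 0.3408]
orientation: [0.0, 0.712, 0.702, -0.001]
wrist_force: [-0.2, 0.7, 0.6]
finger_gap: 0.0853
grip_force: 0.0
```

```bash
python3 -m handwheel '[[-36,30,0,0.15,1],[-73,61,0,0.15,1],[-110,92,0,0.15,1],[-148,124,0,0.15,1],[-186,156,0,0.15,1],[-224,188,10,0.15,1],[-262,220,40,0.15,1],[-304,255,60,0.15,1]]'; python3 -m handwheel '[[0,0,0,0,1],[0,0,0,0,1],[0,0,0,0,1]]'
cat > look.py <<'E'
import sys
from h import *
from workcell import sensors,imaging
for n in sys.argv[2:]:
    c=imaging.read_camera(n); np.savez(f"pics/{n}{sys.argv[1]}.npz",**c); cv2.imwrite(f"pics/{n}{sys.argv[1]}.png",c["color"])
s=sensors.get_state();print(s["clock"],s["tcp_pos"],s["orientation"],s["joint_pos"],s["wrist_force"],s["finger_gap"],s["grip_force"])
E
python3 look.py 1 wrist
```

```text
clock: 1.7
tcp_pos: [0.4612, 0.2365, 0.2862]
orientation: [-0.0, 0.761, 0.649, -0.0]
wrist_force: [0.9, -0.1, 0.1]
finger_gap: 0.0852
grip_force: 0.0
clock: 2.0
tcp_pos: [0.4603, 0.2387, 0.2878]
orientation: [-0.0, 0.761, 0.649, 0.0]
wrist_force: [-0.7, 0.7, -1.0]
finger_gap: 0.0856
grip_force: 0.0
2.05 [0.46021237 0.23913425 0.28809527] [-2.84172028e-05  7.60208364e-01  6.49679183e-01  4.48006472e-04] [3.24120940e-01 1.92134692e-01 2.48409868e-02 1.40269278e+00
 3.87594527e-04 2.05138888e+00] [-0.16873988 -0.39215592 -0.20012233] 0.08557719052317148 0.0
```

View pics/wrist1.png

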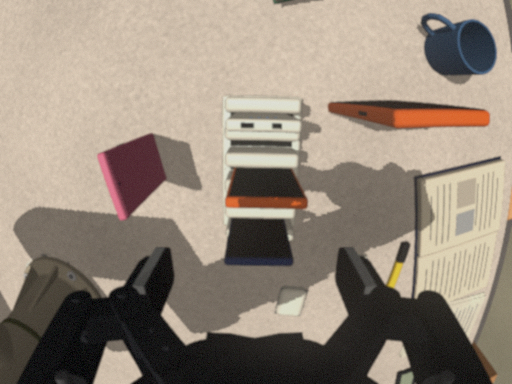

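The wrist view shows the orange phone's top edge at (267,202) between the open fingers. The bank is above it, the navy phone below at (258,262), and the decoy at right. I'll measure the phone from here.

```bash
cat >> h.py <<'E'
def fcloud(c):
    v,u=np.mgrid[:384,:512]; x=(u-c["cx"])/c["fx"];y=(v-c["cy"])/c["fy"];r=np.hypot(x,y)+1e-9
    d=np.stack([x/r*np.sin(r),y/r*np.sin(r),np.cos(r)],-1)
    p=d/d[...,2:]*c["z_map"][...,None]@rot(c).T+c["xyz"]; p[c["z_map"]==0]=np.nan; return p
def fray(c,u,v,h):
    x=(u-c["cx"])/c["fx"];y=(v-c["cy"])/c["fy"];r=np.hypot(x,y)
    d=rot(c)@np.array([x/r*np.sin(r),y/r*np.sin(r),np.cos(r)]);return c["xyz"]+d*(h-c["xyz"][2])/d[2]
E
cat > m.py <<'E'
from h import *
from workcell import sensors
np.set_printoptions(precision=4,suppress=True)
c=load("wrist1");P=fcloud(c);hsv=cv2.cvtColor(c["color"],cv2.COLOR_BGR2HSV)
m=cv2.inRange(hsv,(3,170,60),(18,255,255));m[:150]=0
s=(m>0)&(P[...,2]>.165)
p=P[s];print(len(p),p[:,2].min(),p[:,2].max());r=cv2.minAreaRect((p[p[:,2]>.172][:,:2]*1000).astype(np.float32));print(r)
k,l,st,ce=cv2.connectedComponentsWithStats(m);print(st[1:])
i=1+np.argmax(st[1:,4]);rr=cv2.minAreaRect(np.argwhere(l==i)[:,::-1].astype(np.float32));print("px",rr)
print("corners on plane .18:",np.array([fray(c,u,v,.18) for u,v in cv2.boxPoints(rr)]))
E
python3 m.py
```

```text
704 0.17591918133507112 0.18150667273711543
((469.19781494140625, 226.0655059814453), (9.166315078735352, 71.73980712890625), 79.79658508300781)
[[226 196  80  12 705]]
px ((265.5157470703125, 201.5081787109375), (79.10115051269531, 10.046353340148926), 0.9093804955482483)
corners on plane .18: [[0.4332 0.2283 0.18  ]
 [0.4351 0.2377 0.18  ]
 [0.5049 0.2254 0.18  ]
 [0.5038 0.2158 0.18  ]]
```

```bash
python3 -m handwheel '[[-12.5,11,20,0.015,1],[-12.5,11,50,0.015,1],[-12.5,11,80,0.015,1],[-12.5,11,80,0.015,1],[-12.5,11,80,0.015,1]]'; python3 look.py 2 wrist; sed -i 's/wrist1/wrist2/' m.py; python3 m.py
```

```text
clock: 2.55
tcp_pos: [0.4689, 0.2251, 0.2083]
orientation: [-0.0, 0.765, 0.644, 0.0]
wrist_force: [-0.3, -0.4, 0.8]
finger_gap: 0.0853
grip_force: 0.0
2.6 [0.46982577 0.22517775 0.20919939] [3.61473365e-04 7.64983859e-01 6.44048567e-01 1.00423651e-03] [ 2.92696769e-01  2.14788523e-01 -1.39423402e-01  1.21445382e+00
  1.31351353e-04  2.03473080e+00] [0.04883025 1.08903052 1.52237758] 0.08553936612506413 0.0
1611 0.16882709749285296 0.18187718599226824
((469.86907958984375, 225.77999877929688), (10.063106536865234, 72.97321319580078), 79.0985336303711)
[[ 304  208    1    1    1]
 [ 307  215    1    1    1]
 [ 198  219  114   16 1615]
 [ 308  218    1    1    1]]
px ((254.5, 226.5), (15.0, 113.0), 90.0)
corners on plane .18: [[0.4355 0.2376 0.18  ]
 [0.5058 0.2254 0.18  ]
 [0.5048 0.2149 0.18  ]
 [0.4329 0.2273 0.18  ]]
```

```bash
python3 -m handwheel '[[0.5,0,20,0.005,1],[0.5,0,40,0.005,1],[0.5,0,60,0.005,1],[0.5,0,75,0.005,1],[0.5,0,84,0.005,1],[0.5,0,84,0.005,1]]' && python3 -m handwheel '[[0,0,0,0,0.85],[0,0,0,0,0.8],[0,0,0,0,0.75],[0,0,0,0,0.75],[0,0,0,0,0.75],[0,0,0,0,0.75]]' 25
```

```text
clock: 3.2
tcp_pos: [0.4699, 0.2249, 0.1238]
orientation: [0.0, 0.767, 0.642, 0.0]
wrist_force: [-0.9, 0.4, -0.6]
finger_gap: 0.0853
grip_force: 0.0
clock: 3.8
tcp_pos: [0.4703, 0.2249, 0.1247]
orientation: [0.0, 0.767, 0.641, 0.001]
wrist_force: [-0.8, 0.8, 5.4]
finger_gap: 0.0758
grip_force: 30.9
```

```bash
python3 -m handwheel '[[0,0,-10,0,0.7],[0,0,-30,0,0.7],[0,0,-60,0,0.7],[0,0,-90,0,0.7],[0,0,-120,0,0.7],[0,0,-150,0,0.7],[0,0,-175,0,0.7],[0,0,-175,0,0.7]]' 25 ; python3 look.py 3 scene
```

```text
clock: 4.6
tcp_pos: [0.4712, 0.2249, 0.3025]
orientation: [0.001, 0.767, 0.641, 0.003]
wrist_force: [0.8, 0.1, -1.9]
finger_gap: 0.0756
grip_force: 31.0
4.65 [0.47056898 0.22471126 0.30011019] [7.61417802e-04 7.67196004e-01 6.41410154e-01 1.65093133e-03] [ 2.91548383e-01  1.94952081e-01  5.74109663e-02  1.42962046e+00
 -9.94167446e-05  2.04046826e+00] [-0.67811298 -0.07330392 -2.67627483] 0.07563379759723109 31.034409999847412
```

View pics/scene3.png

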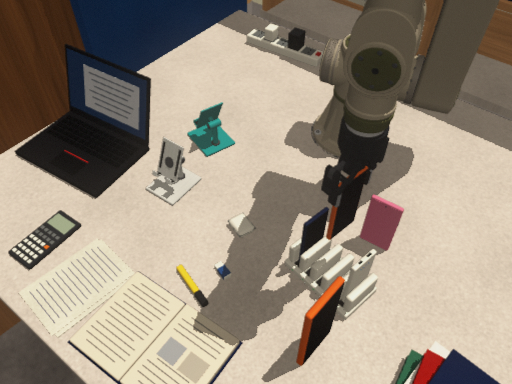

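The phone came out cleanly, and the navy phone and the bank are still in the dock. I'll carry it over, turning as it goes.

```bash
python3 -m handwheel '[[-15,4,0,0.08,0.7],[-45,11,0,0.2,0.7],[-85,22,0,0.33,0.7],[-125,32,0,0.46,0.7],[-165,42,0,0.59,0.7],[-205,52,0,0.72,0.7],[-245,62,0,0.85,0.7],[-285,73,0,0.98,0.7]]' 25
cat > go.py <<'E'
# tool-frame rows from current pose to world target: x y z toolY-yaw(deg)
import sys
from h import *
from workcell import sensors
s=sensors.get_state();q=np.array(s["orientation"]);M=R.from_quat(q[[1,2,3,0]]).as_matrix()
t=np.array(list(map(float,sys.argv[1:5])))
print((M.T@(t[:3]-s["tcp_pos"])*1000).round(1),"turn",np.radians((np.degrees(np.arctan2(M[1,1],M[0,1]))-t[3])).round(3),"tcp",np.round(s["tcp_pos"],4),"axes xy",M[:2,:2].round(3).tolist())
E
python3 go.py .506 -.2683 .30 -87.1
```

```text
clock: 5.45
tcp_pos: [0.4899, -0.0703, 0.2967]
orientation: [-0.001, 0.979, 0.202, -0.001]
wrist_force: [0.9, 0.5, -1.6]
finger_gap: 0.0756
grip_force: 31.0
[-63.7 188.1  -3.6] turn 0.357 tcp [ 0.4899 -0.0703  0.2967] axes xy [[0.918, 0.396], [0.396, -0.918]]
```

```bash
python3 -m handwheel '[[-13,38,0,0.1,0.7],[-26,77,0,0.2,0.7],[-39,115,0,0.3,0.7],[-50,148,0,0.357,0.7],[-57,168,0,0.357,0.7],[-61,180,0,0.357,0.7],[-63,185,0,0.357,0.7],[-63,185,0,0.357,0.7]]' 25; python3 look.py 4 scene top wrist >/dev/null
python3 go.py .506 -.2683 .30 -87.1
python3 - <<'E'
from h import *
np.set_printoptions(precision=4,suppress=True)
s,w=(load(n)["color"] for n in("scene4","wrist4"))
a=cv2.resize(s[60:220,110:260],None,fx=2.6,fy=2.6,interpolation=2)
cv2.imwrite("pics/v4.png",np.hstack([a[:384],cv2.resize(w,(400,300))[:,:].repeat(1,0) if 0 else cv2.copyMakeBorder(cv2.resize(w,(400,300)),0,84,0,0,0)]))
E
```

```text
clock: 6.25
tcp_pos: [0.5072, -0.2634, 0.2975]
orientation: [-0.001, 1.0, 0.028, -0.001]
wrist_force: [0.9, 0.1, -2.3]
finger_gap: 0.0756
grip_force: 31.1
[-1.8  5.8 -1.5] turn 0.007 tcp [ 0.5075 -0.2624  0.2985] axes xy [[0.998, 0.057], [0.057, -0.998]]
```

View pics/v4.png

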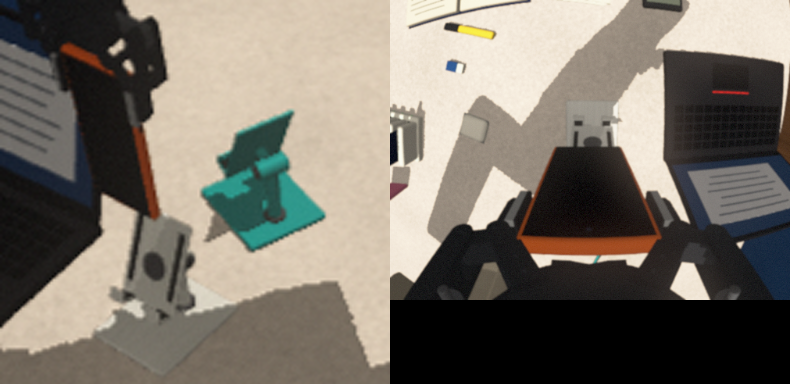

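The phone hangs vertically above the stand with its screen to +x. In the wrist view the hooks lie centred just beyond its lower edge, at about (592,122) in the composite. I'll measure phone and stand relative to each other in this same view.

```bash
cat > rel.py <<'E'
import sys
from h import *
np.set_printoptions(precision=4,suppress=True)
n=sys.argv[1];c=load(n);P=fcloud(c) if n[0]=='w' else cloud(c);zt=float(sys.argv[2])  # tcp z
b=zt-.1045
near=(abs(P[...,0]-.5)<.09)&(abs(P[...,1]+.27)<.09)
f=P[near&(P[...,2]>b-.004)&(P[...,2]<zt-.04)]
if len(f)>20:
    q=f[f[:,2]<b+.012];print("phone low part",len(q),"zmin",q[:,2].min(),"x",np.percentile(q[:,0],[2,50,98]),"y",np.percentile(q[:,1],[1,99]),"mid",np.percentile(q[:,1],[1,99]).mean())
    m=f.mean(0);nn=np.linalg.svd(f-m)[2][2];nn*=np.sign(nn[0]);print(" screen n",nn,"yaw",np.degrees(np.arctan2(nn[1],nn[0])))
for lo,hi in((.004,.012),(.045,.05),(.05,.056),(.056,.063),(.063,.072)):
    t=P[near&(P[...,2]>lo)&(P[...,2]<hi)]
    if len(t): print(lo,hi,len(t),"x",np.percentile(t[:,0],[1,99]),"y",np.percentile(t[:,1],[1,99]))
E
python3 rel.py wrist4 .298
python3 - <<'E'
from h import *
np.set_printoptions(precision=4,suppress=True)
np.savez("pics/s4.npz",**load("scene4"))
for n in ("wrist4",):
    c=load(n);P=fcloud(c)
    t=P[(abs(P[...,0]-.49)<.06)&(abs(P[...,1]+.27)<.06)&(P[...,2]>.068)&(P[...,2]<.138)]
    print(len(t)); m=np.median(t,0);print(m)
    if len(t)>30:
        nn=np.linalg.svd(t-t.mean(0))[2][2];nn*=np.sign(nn[0]);m=t.mean(0);print("backrest n",nn,m,"corner x",m[0]+ (m[2]-.05)*np.tan(np.radians(25)), "y",np.percentile(t[:,1],[1,99]))
E
```

```text
phone low part 258 zmin 0.19600689312040606 x [0.511  0.5135 0.5154] y [-0.2971 -0.2252] mid -0.26116701236081974
 screen n [0.9984 0.0571 0.0019] yaw 3.2719618103690666
0.004 0.012 2101 x [0.4593 0.5448] y [-0.3179 -0.2188]
0.045 0.05 50 x [0.5017 0.5069] y [-0.3014 -0.2348]
0.05 0.056 306 x [0.4998 0.5248] y [-0.3011 -0.2358]
0.056 0.063 278 x [0.4973 0.5251] y [-0.3024 -0.2352]
0.063 0.072 347 x [0.493  0.5215] y [-0.303  -0.2356]
887
[ 0.4892 -0.2695  0.0827]
backrest n [0.9016 0.0427 0.4304] [ 0.4894 -0.2694  0.0824] corner x 0.5045345841571182 y [-0.3037 -0.2356]
```

```bash
python3 -m handwheel '[[0,6.5,15,0.005,0.7],[0,6.5,40,0.005,0.7],[0,6.5,65,0.005,0.7],[0,6.5,90,0.005,0.7],[0,6.5,105,0.005,0.7],[0,6.5,115,0.005,0.7],[0,6.5,120,0.005,0.7],[0,6.5,120,0.005,0.7]]' 22; python3 look.py 5 scene wrist; python3 go.py .5075 -.269 .16 -87; python3 rel.py wrist5 .177
python3 - <<'E'
from h import *
s,w=(load(n)["color"] for n in("scene5","wrist5"))
a=cv2.resize(s[110:210,130:230],(400,400),interpolation=2)
cv2.imwrite("pics/v5.png",np.hstack([a,cv2.resize(w[100:356,100:356],(400,400))]))
E
```

```text
clock: 7.2
tcp_pos: [0.5079, -0.2696, 0.1784]
orientation: [-0.0, 1.0, 0.026, -0.0]
wrist_force: [-0.6, 0.8, -1.9]
finger_gap: 0.076
grip_force: 31.0
7.3 [ 0.50843727 -0.27022119  0.17936884] [4.28430631e-04 9.99672851e-01 2.55653785e-02 6.46860112e-04] [-6.27956384e-01  3.32716596e-01 -5.46190633e-02  1.18191256e+00
  1.06265524e-04  2.46250001e+00] [ 0.48452951 -0.11348671 -1.33164957] 0.07607062124837005 30.95425844192505
[-0.9 -1.3 19.4] turn -0.001 tcp [ 0.5084 -0.2702  0.1794] axes xy [[0.999, 0.051], [0.051, -0.999]]
phone low part 219 zmin 0.07648264537348773 x [0.5125 0.5143 0.5161] y [-0.3045 -0.2334] mid -0.2689681016427057
 screen n [0.9987 0.0517 0.0027] yaw 2.9613305508789107
0.004 0.012 3504 x [0.4938 0.5446] y [-0.3166 -0.2193]
0.045 0.05 41 x [0.5039 0.5079] y [-0.2965 -0.2347]
0.05 0.056 285 x [0.5054 0.5256] y [-0.3012 -0.2358]
0.056 0.063 192 x [0.5193 0.5256] y [-0.2995 -0.2356]
0.063 0.072 195 x [0.5163 0.5231] y [-0.3    -0.2357]
```

View pics/v5.png

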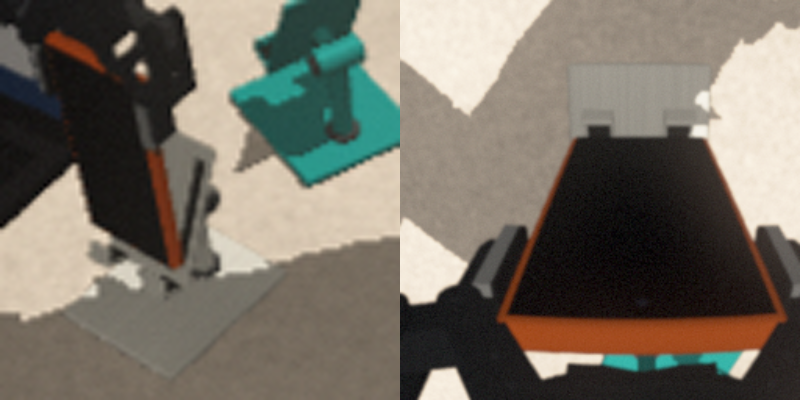

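Phone is centred on the two hooks, its lower end about 2 mm behind the lips and about 21 mm above the ledges. I'll shift it back 1.5 mm and lower it.

```bash
python3 -m handwheel '[[-1.5,-1,4,0,0.7],[-1.5,-1,9,0,0.7],[-1.5,-1,14,0,0.7],[-1.5,-1,18,0,0.7],[-1.5,-1,19,0,0.7]]' 20; python3 -m handwheel '[[0,0,1,0,0.7],[0,0,2,0,0.7],[0,0,2,0,0.7]]' 20
```

```text
clock: 7.8
tcp_pos: [0.5069, -0.2692, 0.1591]
orientation: [-0.0, 1.0, 0.025, 0.001]
wrist_force: [0.9, -0.3, -0.5]
finger_gap: 0.0756
grip_force: 31.2
clock: 8.1
tcp_pos: [0.5071, -0.2692, 0.1586]
orientation: [0.0, 1.0, 0.026, 0.001]
wrist_force: [1.9, 2.4, 3.9]
finger_gap: 0.0756
grip_force: 31.7
```

Contact is light, about 6 N. Now I'll lean the phone back along an arc in small steps, watching the force.

```bash
python3 -m handwheel '[[-3,0,0,0,0.7],[-6,0,0.3,0,0.7],[-9,0,0.6,0,0.7],[-12,0,1,0,0.7],[-15,0,1.5,0,0.7],[-15,0,1.5,0,0.7]]' 20; python3 look.py 6 wrist scene >/dev/null; python3 - <<'E'
from h import *
np.set_printoptions(precision=4,suppress=True)
c=load("wrist6");P=fcloud(c);f=P[(abs(P[...,0]-.5)<.06)&(abs(P[...,1]+.27)<.03)&(P[...,2]>.075)&(P[...,2]<.15)]
m=f.mean(0);n=np.linalg.svd(f-m)[2][2];print(len(f),"screen n",n*np.sign(n[0]))
for k in("wrist5","wrist6"):
    c=load(k);P=fcloud(c);t=P[(abs(P[...,0]-.5)<.09)&(abs(P[...,1]+.27)<.09)&(P[...,2]>.004)&(P[...,2]<.012)];print(k,"base front x",np.percentile(t[:,0],98),"y",np.percentile(t[:,1],[2,98]))
E
```

```text
clock: 8.7
tcp_pos: [0.4914, -0.27, 0.1568]
orientation: [0.0, 1.0, 0.025, 0.001]
wrist_force: [1.7, 1.6, 4.9]
finger_gap: 0.0756
grip_force: 31.3
4763 screen n [0.991  0.0487 0.1247]
wrist5 base front x 0.543828947132938 y [-0.3157 -0.2202]
wrist6 base front x 0.543629064809769 y [-0.3161 -0.2197]
```

The lean is 7° and the stand hasn't moved. Continuing.

```bash
python3 -m handwheel '[[-4,0,0.7,0,0.7],[-8,0,1.4,0,0.7],[-12,0,2.3,0,0.7],[-16,0,3.2,0,0.7],[-20,0,4.3,0,0.7],[-24,0,5.5,0,0.7],[-28,0,6.8,0,0.7],[-28,0,6.8,0,0.7]]' 20; python3 look.py 7 wrist scene >/dev/null; cat > ang.py <<'E'
import sys
from h import *
np.set_printoptions(precision=4,suppress=True)
for k in sys.argv[1:]:
    c=load(k);P=fcloud(c);g=c["color"].max(-1)<60
    f=P[g&(abs(P[...,0]-.5)<.08)&(abs(P[...,1]+.27)<.03)&(P[...,2]>.075)&(P[...,2]<.14)]
    m=f.mean(0);n=np.linalg.svd(f-m)[2][2];n*=np.sign(n[0]);print(k,len(f),"n",n,"tilt",np.degrees(np.arcsin(n[2])),"yaw",np.degrees(np.arctan2(n[1],n[0])))
    org=np.array([.5045,-.2685,.05]);y=np.radians(2.9);X=np.array([np.cos(y)*.9063,np.sin(y)*.9063,.4226]);print(" screen height over backrest mm",((f-org)@X*1000).min(),((f-org)@X*1000).max())
    t=P[(abs(P[...,0]-.5)<.09)&(abs(P[...,1]+.27)<.09)&(P[...,2]>.004)&(P[...,2]<.012)];print(" base front x",np.percentile(t[:,0],98),"y",np.percentile(t[:,1],[2,98]))
E
python3 ang.py wrist7
```

```text
clock: 9.6
tcp_pos: [0.4626, -0.2714, 0.1486]
orientation: [-0.0, 1.0, 0.025, -0.001]
wrist_force: [1.1, -0.1, -0.1]
finger_gap: 0.0758
grip_force: 31.4
wrist7 5874 n [0.9426 0.0444 0.331 ] tilt 19.329290010966748 yaw 2.6986948553601424
 screen height over backrest mm 12.083040269953154 20.351818032637166
 base front x 0.5438241733992697 y [-0.3159 -0.22  ]
```

```bash
python3 -m handwheel '[[0,0,1.5,0,0.7],[-3,0,2.8,0,0.7],[-6,0,4,0,0.7],[-9,0,5.3,0,0.7],[-11,0,6.3,0,0.7],[-12,0,7,0,0.7],[-12,0,7,0,0.7]]' 20; python3 look.py 8 wrist scene >/dev/null; python3 ang.py wrist8
```

```text
clock: 10.4
tcp_pos: [0.4513, -0.272, 0.1429]
orientation: [0.0, 1.0, 0.025, 0.0]
wrist_force: [-2.0, 1.1, 6.3]
finger_gap: 0.0757
grip_force: 32.1
wrist8 7241 n [0.9069 0.0424 0.4193] tilt 24.79017465411577 yaw 2.6744773237604322
 screen height over backrest mm 9.318951379914152 12.538748458651423
 base front x 0.5440025346652215 y [-0.3158 -0.2196]
```

The lean is 24.8° with the phone flat on the backrest. Releasing.

```bash
python3 -m handwheel '[[0,0,-1,0,0.8],[0,0,-1,0,0.92],[0,0,-1,0,1],[0,0,-1,0,1],[0,0,-1,0,1]]' 20; python3 look.py 9 wrist;  python3 ang.py wrist9; python3 -m handwheel '[[0,0,-5,0,1],[0,0,-20,0,1],[0,0,-45,0,1],[0,0,-75,0,1],[0,0,-110,0,1],[0,0,-150,0,1],[0,0,-170,0,1],[0,0,-170,0,1]]'; python3 look.py 10 wrist scene top; python3 ang.py wrist10
python3 - <<'E'
from h import *
s,w,t=(load(n)["color"] for n in("scene10","wrist10","top10"))
a=cv2.resize(s[110:210,120:220],(400,400),interpolation=2)
cv2.imwrite("pics/v10.png",np.hstack([a,cv2.resize(w[60:316,128:384],(400,400))]))
E
```

```text
clock: 11.0
tcp_pos: [0.4512, -0.2718, 0.1428]
orientation: [-0.0, 1.0, 0.025, -0.0]
wrist_force: [0.1, 0.4, 1.1]
finger_gap: 0.0854
grip_force: 0.0
11.05 [ 0.45126167 -0.27187451  0.14287207] [-1.91148151e-04  9.99677401e-01  2.53970012e-02 -2.25127933e-04] [-6.94673454e-01  2.65219879e-01 -2.41179874e-01  1.06498716e+00
 -9.52248869e-06  2.39611974e+00] [ 0.34325177 -0.37864203  0.3874481 ] 0.08544952854633515 0.0
wrist9 7332 n [0.9046 0.0425 0.4241] tilt 25.095639776941237 yaw 2.6916467576487646
 screen height over backrest mm 9.129642630698754 12.592991774122417
 base front x 0.5442593813496599 y [-0.3159 -0.2198]
clock: 11.85
tcp_pos: [0.4526, -0.2729, 0.3171]
orientation: [0.002, 1.0, 0.025, 0.003]
wrist_force: [0.5, -0.2, -0.1]
finger_gap: 0.0855
grip_force: 0.0
12.0 [ 0.45115794 -0.27175886  0.31228026] [-4.03140062e-04  9.99677836e-01  2.53752381e-02 -3.99949453e-04] [-6.94681186e-01  2.09839645e-01  1.05513557e-01  1.46760326e+00
  7.86579059e-05  2.39615549e+00] [-0.10013808 -0.38741291 -0.65680294] 0.08566289124270908 0.0
wrist10 1637 n [0.9022 0.0423 0.4293] tilt 25.425889018522074 yaw 2.6844953498838016
 screen height over backrest mm 9.072260598123423 12.195472781374935
 base front x 0.5442384723885951 y [-0.3173 -0.2195]
```

View pics/v10.png

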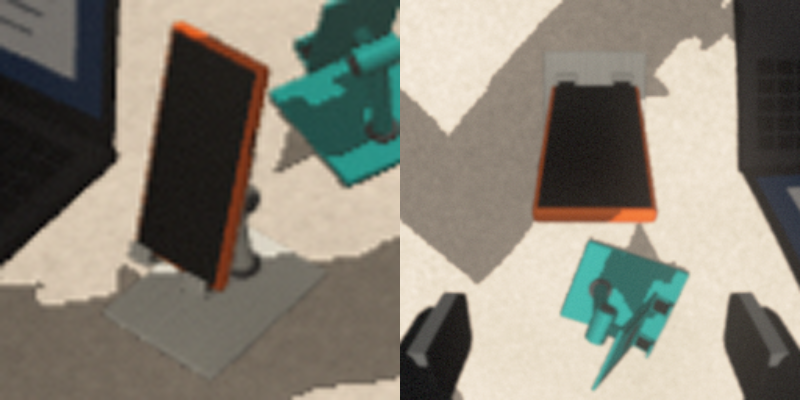

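The phone stands on the hooks, centred, with its screen facing out and the gripper clear of it. One last height check, then hand in.

```bash
python3 - <<'E'
from h import *
c=load("wrist10");P=fcloud(c);m=cv2.inRange(cv2.cvtColor(c["color"],cv2.COLOR_BGR2HSV),(3,170,60),(18,255,255))>0
p=P[m&(abs(P[...,1]+.27)<.06)&(P[...,2]>.185)];zt=p[:,2].max();print("top z",np.percentile(p[:,2],[2,98]),"mid y",(p[:,1].min()+p[:,1].max())/2)
if .19<zt<.21:
    from workcell import workorder; print(workorder.hand_in())
E
```

```text
top z [0.19311488 0.19879043] mid y -0.271921416190232
the job is handed in; nothing more can be done
None
```

The orange phone is on the aluminium stand, resting on both hooks, flat against the backrest, centred and facing out. The stand did not move, the navy phone and power bank were left in the dock, and I handed the job in at about 12 s.

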